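# Press the blue spice cupboard open

## Robot

A 6-joint arm with a two-finger parallel gripper is mounted at the origin on a cart in front of the work surface, level with it; the furniture and walls round the work are solid. World frame = base frame: x ahead of the robot, y to its left, z up, the work surface at z = 0. Lengths are in mm, angles in rad, forces in N, time in s.
With the tool pointing down it reaches from about 350 to 775 mm from the base axis. Payload 7.3 kg.
Tool frame: the origin (TCP) lies midway between the tips of the shut fingers; the grasp point (between the pads) lies 19 mm behind it; z points along the fingers, y is the line along which they close (so a half turn about z gives the same grasp; the last joint's range is limited). The gripper opens to 92 mm and grips with 3 to 60 N. Pads are 19 mm wide; open, the fingers measure 130 mm over their backs; the gripper's body (75 mm by 190 mm) begins 47 mm behind the grasp point.
Start: joints at [-1.299, 0.342, 1.524, -0, 1.275, -0.146], TCP at [213.043, -479.852, 226.741] pointing down, gripper open.
Joint ranges: [-2.53, 2.53], [-0.77, 2.02], [0.04, 2.7], [-1, 4.14], [0.28, 2.66], [-3.11, 3.11]. Speed limits (rad/s): [2.57, 2.57, 3.14, 3.14, 3.14, 3.14].

## Interface

Orientations are given as [roll, pitch, yaw] about the fixed x, y, z axes, in that order (R = Rz(yaw) Ry(pitch) Rx(roll)).
In Python, from plant import readout, vision, order, models gives the robot as it stands. The module is installed in compiled form; this text tells all that it offers.
- The arm moves only by the tool step_arm, never from a script. Its argument "series" is text: rows parted by semicolons, each of 7 numbers parted by spaces: the gripper's target within -1 to 1 (shut at 1, half-way at 0, fully open at -1), then the shift along the tool's x, y, z each as a share of 80 mm, from -1 to 1, then the turn, a rotation vector about the tool's x, y, z each as a share of 2 pi rad, from -1 to 1. In form: jaw x y z ax ay az; .... A call has 1 to 20 rows; each row is the pose to reach, as a shift and turn from the pose commanded when the call began, along the tool's axes at that moment, turning the shorter way round; what a row does not reach only later rows make up. A row lasts 1/10 s, in which the tool goes at most 50 mm and 8.59 degrees, less where a joint would pass 70% of its speed; a pose out of reach is approached as far as the arm can. A call with a number of a shift or a turn outside -1 to 1 is refused whole. A call with a gripper value outside its range is refused whole. The fingers move at their own pace and stop on an object; the grip force is fixed at half the most. Time passes only in rows, so rows that repeat a pose let the fingers close. It gives the time, the measured TCP pose, the force, the opening and the grip force at its end, in the units of the state.
- readout.get_obs(): the state, without advancing time (a new reading comes with each control period).
- vision.capture(name): name is "scene" or "side" or "wrist"; returns a dict with "frame" (384x512x3 uint8, red, green, blue), "depth" (384x512 float32, mm along the optical axis (not along the pixel's ray), 0 where there is no reading), "fovy" (degrees; the focal length in pixels is half the picture's height over the tangent of half this angle, whatever the lens; pixels are square), "cx", "cy" (the principal point, pixels), "rvec" (rotation vector, rad) and "tvec" (3), from world to camera coordinates, as OpenCV has them; the wrist camera has in their place "mount" (4x4, takes a point from camera to tool coordinates, whose origin is the TCP and whose axes are the flange's). Camera axes: x right, y down, z forward; pixel columns grow to the right and rows downward; lengths in mm; the calibration is good to about 2 mm. A picture is of the moment at which its call begins: read the wrist's pose just before it.
- order.close_job(): hands the job in; it is judged then, once.
Trained networks look in a picture, given as the dict that the camera call returned (one of the last four; its "shot" number tells which), for a name from the list of things; names that differ only in an ending like _2 or _b are one class to them, and where a whole thing is asked for, a point or a joint stands for the part that bears it (a point fixed in the world has none). Each returns a list of dicts, best first, with "p" (0 to 1); they miss things now and then, are a little off and sometimes report something else, mostly with a low value. They report only what shows in the picture. A call takes as long as a camera call.
- models.look_for(picture, thing): "position" ([column, row] in pixels, amid what is visible of it).
- models.pinpoint(picture, thing): "position" ([column, row] in pixels: a listed point, or the origin of a listed thing).
The state is a dict: "time": time; "joint_positions": joint angles; "dq": joint speeds; "tau": joint torques, N m; "tool_pos": TCP position; "tcp_rot": TCP orientation; "contact_force": force on the tool from outside, world axes, zero at the start; "moment": the same for the moment, N m; "grip_width": finger opening in mm; "finger_force": force on a finger pad.
Only numpy, scipy, OpenCV 4.12 (cv2) and the standard library are available. Lean on these libraries where they do the work, as an engineer would, in place of code of your own. Each camera call takes 0.05 s, during which the arm holds its last target. There are 200 camera calls.

## Task

Open the little spice cupboard with the blue door so that the jars in it can be reached: press the steel touch spot with a fingertip until the catch lets go, take the finger away so that the spring pushes the door ajar, then reach behind the free edge and push the door wide open with the finger, well past 60 degrees, and leave it so. Only touch and push, do not pinch the door; keep the white cupboard shut and leave the tin, mug, timer, garlic and fruit where they stand.

Things in the scene. Friction and masses are not known exactly. Their poses are not given: they have to be found in the camera images.
- blue_cupboard: the little spice cupboard with the BLUE door, fixed to the worktop: pale wood carcass 160 deep x 180 wide x 150 mm high, jars inside. Origin: centre of its underside. Its own -x is the front (door side), +y its left side seen from the robot, z up. It stands in the left or the right place, turned up to about 10 degrees.
- blue_door (a joint): angle of the blue door, rad: 0 shut and latched, -0.035 pressed in to its stop, positive as it opens toward the robot (stop 1.45). Once unhooked and let go, a spring pusher drives it ajar to roughly 0.5 rad (80 mm at the free edge) within a second; beyond that it turns freely with slight friction (0.05 N m) and stays where it is left. It cannot open without the press.
- blue_touch (a point): centre of the touch spot, a thin steel disc 18 mm across on the front face of the blue door, 155 mm from the hinge line, 21 mm from the free right edge, 30 mm below the door's top; moves with the door. Pressed along the cupboard's +x about 5 mm, right to the stop (3 to 4 N moves it, press to 5 to 8 N), it unhooks the catch behind.
- blue_hinge (a point): on the hinge line of the blue door (vertical axis at its left edge, in the plane of the door's back face), at the height of the door's top, 150 mm above the worktop. Its axes are the cupboard's. Fixed.
- blue_edge (a point): top corner of the blue door's free right edge, on its back face, 176 mm from the hinge line; moves with the door.
- blue_face: the raised front field of the blue door, blue, 4 mm thick, 7 mm short of the door's edges all round, with the touch spot on it; origin as blue_core.
- blue_liner: the raised back field of the blue door, pale wood, 4 mm thick, 7 mm short of the edges all round; origin as blue_core. A finger that swings the door open pushes on it from behind.
- blue_core: the blue door's main board, 8 mm thick, with all its edges. The whole door is a flat upright panel without handle, 176 wide, 141 high, 16 mm thick (front field 4, board 8, back field 4), hung on its left (+y) edge, 6 mm in front of the carcass, top level with the cupboard's top. Origin on the hinge line at worktop height, in the plane of the door's back; turns with the door.
- white_cupboard: the second cupboard, same build and size but with a WHITE door; in the other place. Origin and axes as for the blue one.
- white_door (a joint): angle of the white door, rad, 0 shut, signs as for the blue door; same touch catch, so do not press it.
- tin: short food tin, 75 mm across, 58 mm high, on the left; loose; origin under its centre, on the worktop
- mug: spotted mug, 92x124 mm, 93 mm high, on the right; loose; origin under its centre, on the worktop
- timer: red and white kitchen timer, 64 mm across, 46 mm high, on the right; loose; origin under its centre, on the worktop
- lime: green lime, about 50 mm, on the left; loose; origin under its centre, on the worktop
- garlic: garlic bulb, about 53 mm, in front, between the cupboards; loose; origin under its centre, on the worktop
- mandarin: orange mandarin, about 61 mm, on the left; loose; origin under its centre, on the worktop

How it is judged (in metres and radians):
On the way, in this order (a step that is already met when the one before it is completed fails the run):
1. the blue door is pressed in to release the catch (value of joint blue_door below -0.018 rad), for 0.04 s.
2. the spring has pushed the blue door ajar, and it stands so untouched (value of joint blue_door between 0.25 and 1 rad and contact force between each of blue_face, blue_core, blue_liner and the fingers below 0.2 N and contact force between each of blue_face, blue_core, blue_liner and the arm below 0.2 N), for 0.2 s.
3. the blue door is pushed wide open (value of joint blue_door above 1.05 rad), for 0.1 s.
At the end, for the whole second after the job is handed in: The blue door stands still at 60 degrees (1.05 rad) open or more, the white door is shut (within 0.05 rad), and the tin, mug, timer, lime, garlic and mandarin are within 30 mm of where they began (value of joint blue_door above 1.05 rad and velocity of joint blue_door between -0.05 and 0.05 rad/s and value of joint white_door between -0.02 and 0.05 rad and distance of each of tin, mug, timer, lime, garlic, mandarin from where it was at the start of the episode below 0.03 m); the robot touches nothing.
It fails at once if the blue door is pinched (pressed on its front and its back at once) (contact force between each of blue_face, blue_liner and the fingers above 2 N).
It fails at once if the white door is pressed in or opened (value of joint white_door above 0.05 rad or value of joint white_door below -0.02 rad).
It fails at once if a loose thing is lifted, carried or pushed away (30 mm) (distance of any of tin, mug, timer, lime, garlic, mandarin from where it was at the start of the episode above 0.03 m).
It also fails if it takes over 48 s, if anything falls off the work surface, if the arm or the gripper's body presses on something with over 40 N, if the wrist force passes 120 N, or if a joint passes its speed limit or range.

## Working session

There is one attempt and no reset: what is moved stays moved. The work goes in short steps, Python scripts to look and compute and a tool call to move; the robot and the scene stay as the last step left them, time stands still between calls to the robot, and variables do not carry over. Pictures are saved under pics/ and viewed, at most 10 in all, crops included, and the job is handed in when it is done.

Besides the shell and the picture viewer there is one more tool, called after ">>>" by a JSON object that holds its "fn" and its "kwargs", one argument or row to a line. step_arm: Moves the arm, as the interface text tells. Shift numbers are shares of 80 mm and turn numbers shares of 2 pi rad, none past 1 either way. Its arguments: {"type":"object","properties":{"series":{"type":"string"}},"required":["series"]}

```bash
mkdir -p pics
cat > h.py <<'E'
import numpy as np, cv2
from scipy.spatial.transform import Rotation as R
from plant import readout, vision, order, models
def K(c):
    f=c["frame"].shape[0]/2/np.tan(np.radians(c["fovy"])/2); return f,c["cx"],c["cy"]
def ray(c,px,d):
    f,cx,cy=K(c); return np.array([(px[0]-cx)*d/f,(px[1]-cy)*d/f,d])
def depth(c,px,r=2):
    u,v=int(round(px[0])),int(round(px[1])); w=c["depth"][max(v-r,0):v+r+1,max(u-r,0):u+r+1]; w=w[w>0]; return np.median(w) if w.size else 0
def toworld(c,px,d=None):
    d=depth(c,px) if d is None else d
    Rm=cv2.Rodrigues(np.array(c["rvec"],float))[0]; return Rm.T@(ray(c,px,d)-np.array(c["tvec"],float).ravel())
def save(c,n): cv2.imwrite("pics/"+n,c["frame"][:,:,::-1])
E
python3 - <<'E'
from h import *
o=readout.get_obs(); print({k:np.round(v,3).tolist() for k,v in o.items()})
for n in("scene","side"):
    c=vision.capture(n); save(c,n+"0.png")
    for t in("blue_touch","blue_hinge","blue_edge","blue_cupboard","white_cupboard","tin","mug","timer","lime","garlic","mandarin"):
        for q in models.pinpoint(c,t)[:1]:
            print(n,t,np.round(q["position"]),round(q["p"],2),np.round(toworld(c,q["position"])))
E
```

```text
{'time': 0.0, 'joint_positions': [-1.299, 0.343, 1.525, 0.0, 1.275, -0.146], 'dq': [-0.001, 0.001, 0.0, -0.002, 0.001, 0.001], 'tau': [-0.0, -43.123, -24.422, 0.072, 0.056, -0.0], 'tool_pos': [212.949, -479.438, 226.039], 'tcp_rot': [-3.14, -0.0, 0.418], 'contact_force': [0.258, -0.419, -0.112], 'moment': [-0.043, 0.005, -0.023], 'finger_force': 0.0, 'grip_width': 91.926}
scene blue_touch [311. 213.] 0.69 [ 491. -282.  122.]
scene blue_edge [324. 204.] 0.83 [ 523. -309.  149.]
scene blue_cupboard [308. 229.] 0.93 [ 494. -275.   58.]
scene white_cupboard [240. 201.] 0.87 [511.  58.  54.]
scene tin [326. 206.] 0.57 [ 530. -315.  142.]
scene mug [358. 271.] 0.76 [ 405. -512.   40.]
scene timer [333. 284.] 0.75 [ 322. -484.   23.]
scene garlic [238. 229.] 0.51 [404. -34.   8.]
side blue_touch [285. 152.] 0.88 [ 493. -306.  111.]
side blue_hinge [270. 162.] 0.61 [ 497. -165.  145.]
side blue_edge [284. 143.] 0.84 [ 591. -520.    1.]
side blue_cupboard [284. 153.] 0.67 [ 490. -287.  117.]
side white_cupboard [214. 225.] 0.78 [507. 231. 138.]
side tin [202. 303.] 0.74 [415. 448.  50.]
side mug [307. 151.] 0.61 [ 446. -460.   40.]
side lime [219. 326.] 0.8 [332. 479.  37.]
side garlic [271. 217.] 0.69 [402.   5.  27.]
side mandarin [175. 288.] 0.76 [523. 441.  41.]
```

Run:
```python
import cv2,numpy as np
a=cv2.imread("pics/scene0.png");b=cv2.imread("pics/side0.png")
m=np.vstack([cv2.resize(a[150:330,180:400],(732,598))[:300*2:1]]);
b=cv2.resize(b[110:350,150:350],(660,600)[::1],interpolation=2)
cv2.imwrite("pics/a.png",m);cv2.imwrite("pics/b.png",b)
```

```text
(no output)
```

View pics/a.png

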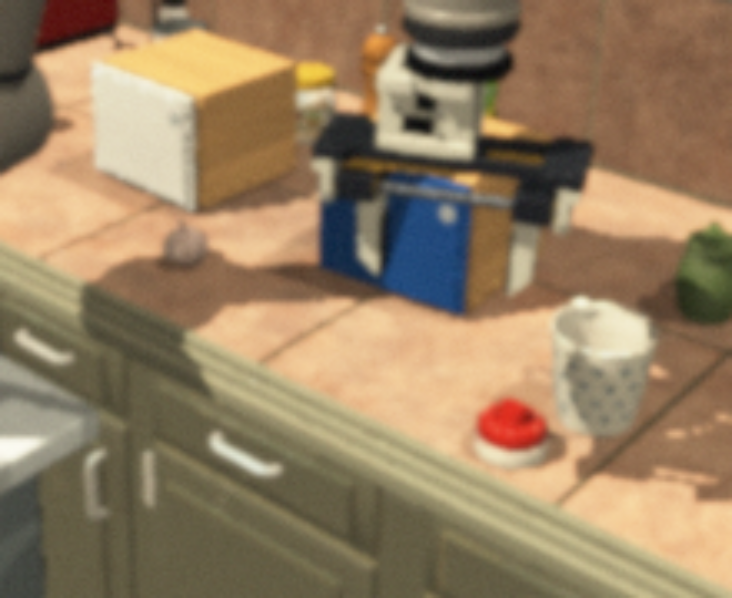

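View pics/b.png

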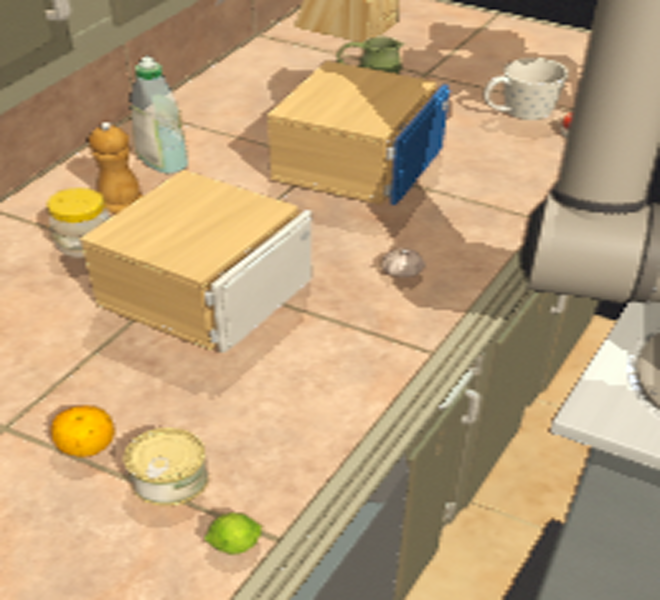

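The blue cupboard is the right-hand one: in the scene view its touch spot is at about (311,213), and the mug and timer stand to its right and nearer the robot. The garlic lies to the left of its door. Next I fit the door plane from the blue pixels.

```bash
cat >> h.py <<'E'
def blue(c):
    h=cv2.cvtColor(c["frame"],cv2.COLOR_RGB2HSV); m=cv2.inRange(h,(100,130,30),(125,255,255)); m=cv2.erode(m,np.ones((3,3)))
    v,u=np.nonzero(m&(c["depth"]>0)); d=c["depth"][v,u]; f,cx,cy=K(c)
    P=np.c_[(u-cx)*d/f,(v-cy)*d/f,d]
    if "rvec" in c: return (P-np.array(c["tvec"]).ravel())@cv2.Rodrigues(np.array(c["rvec"],float))[0]
    o=readout.get_obs(); M=np.array(c["mount"]); P=P@M[:3,:3].T+M[:3,3]
    return P@R.from_euler("xyz",o["tcp_rot"]).as_matrix().T+o["tool_pos"]
def fit(P):
    for _ in range(4):
        A=np.c_[P[:,1],np.ones(len(P))]; s=np.linalg.lstsq(A,P[:,0],rcond=None)[0]; e=P[:,0]-A@s; P=P[abs(e)<max(3,2*e.std())]
    return s,P,e.std()
E
python3 - <<'E'
from h import *
for n in("scene","side"):
    c=vision.capture(n);P=blue(c);s,Q,e=fit(P);print(n,len(P),len(Q),s,e,np.percentile(Q,[1,50,99],axis=0).round().tolist())
    print("ang",np.degrees(np.arctan(s[0])))
c=vision.capture("wrist");save(c,"w0.png");print(np.round(c["mount"],3).tolist(),c["fovy"])
E
```

```text
scene 658 589 [-9.06555419e-02  4.66779997e+02] 1.865242676233529 [[479.0, -310.0, 22.0], [491.0, -262.0, 66.0], [497.0, -156.0, 122.0]]
ang -5.180020367178222
side 229 220 [-8.93858408e-02  4.66791124e+02] 0.9616893437809526 [[479.0, -284.0, 39.0], [485.0, -205.0, 95.0], [493.0, -144.0, 144.0]]
ang -5.107856658622564
[[0.0, -0.966, -0.259, 68.722], [1.0, 0.0, -0.001, 0.345], [0.001, -0.259, 0.966, -157.821], [0.0, 0.0, 0.0, 1.0]] 71.51922137148655
```

>>> {"fn": "step_arm", "kwargs": {
  "series": "1 1 -0.3 0 0 0 0.052;1 1 -0.3 0 0 0 0.052;1 1 -0.3 0 0 0 0.052;1 1 -0.3 0 0 0 0.052;1 1 -0.3 0 0 0 0.052"
}}

```text
time: 1.85
tool_pos: [276.3, -425.7, 226.8]
tcp_rot: [3.141, 0.0, 0.092]
contact_force: [0.2, -0.7, -0.3]
grip_width: 56.3
finger_force: 0.0
```

>>> {"fn": "step_arm", "kwargs": {
  "series": "1 1 -0.9 0 0 0 0;1 1 -0.9 0 0 0 0;1 1 -0.9 0 0 0 0;1 1 -0.9 0 0 0 0"
}}

```text
time: 2.25
tool_pos: [350.0, -346.2, 226.8]
tcp_rot: [3.141, 0.0, 0.094]
contact_force: [-0.8, -0.2, -0.6]
grip_width: 24.8
finger_force: 0.0
```

Run:
```python
from h import *
o=readout.get_obs();print(o["time"],o["tool_pos"],o["tcp_rot"],o["contact_force"])
c=vision.capture("wrist");save(c,"w1.png");P=blue(c)
if len(P)>50:
    s,Q,e=fit(P);print("wrist",len(P),len(Q),s,e,np.percentile(Q,[1,50,99],axis=0).round().tolist())
for n in("scene","side"):
    c=vision.capture(n);save(c,n+"1.png");P=blue(c);s,Q,e=fit(P);print(n,len(Q),s,e,np.percentile(Q,[0.3,50,99.7],axis=0).round().tolist())
    for t in("blue_touch","blue_hinge","blue_edge"):
        for q in models.pinpoint(c,t)[:1]: print(t,np.round(q["position"]),q["p"],toworld(c,q["position"]).round())
```

```text
2.25 [ 349.95020414 -346.15464039  226.79186023] [3.14120168e+00 8.12225867e-05 9.38345391e-02] [-0.79709213 -0.21354896 -0.56423696]
wrist 7671 6033 [-9.66514938e-02  4.64819588e+02] 1.8641961207053621 [[479.0, -301.0, 32.0], [485.0, -216.0, 124.0], [496.0, -154.0, 150.0]]
scene 1129 [-8.95611277e-02  4.67033100e+02] 1.9752452510237852 [[478.0, -310.0, 21.0], [488.0, -231.0, 81.0], [498.0, -152.0, 145.0]]
blue_touch [278. 230.] 0.73 [ 486. -149.   12.]
blue_hinge [278. 193.] 0.98 [755.  67.  10.]
blue_edge [324. 205.] 0.65 [ 522. -311.  148.]
side 221 [-8.94541829e-02  4.66801841e+02] 1.0035800895468912 [[478.0, -288.0, 40.0], [485.0, -206.0, 95.0], [494.0, -143.0, 145.0]]
blue_touch [283. 152.] 0.86 [ 493. -276.  130.]
blue_hinge [268. 165.] 0.68 [ 498. -147.  142.]
blue_edge [282. 144.] 0.74 [ 513. -313.  145.]
```

View pics/w1.png

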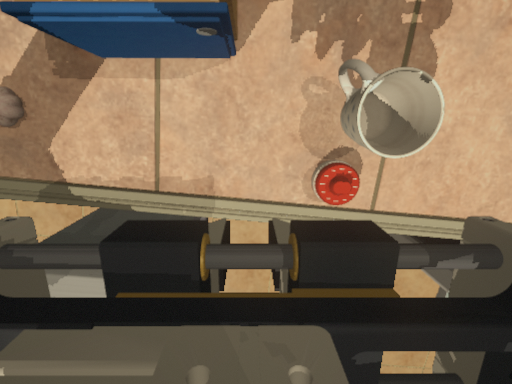

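The wrist view shows the touch spot at about (207,31), the door's free edge near column 236, and the garlic at (5,105). The mug and timer are clear to the right.

Run:
```python
from h import *
o=readout.get_obs();c=vision.capture("wrist");M=np.array(c["mount"]);W=R.from_euler("xyz",o["tcp_rot"]).as_matrix()
q=models.pinpoint(c,"blue_touch")[:2];print(q)
def w(px,f=1):
    d=W@(M[:3,:3]@ray(c,px,1)); p=W@M[:3,3]+o["tool_pos"]; t=(466.8-.09*p[1]-p[0])/(d[0]+.09*d[1]); return (p+t*d).round(1)
print(w((207,31)),w((231,12)),w((234,53)),w((18,6)),w((106,57)), [w(x["position"]) for x in q])
```

```text
[{'position': [203.4, 24.9], 'p': 0.82}, {'position': [358.1, 105.9], 'p': 0.69}]
[ 493.4 -296.1  112.1] [ 495.7 -320.7  155.7] [ 495.3 -316.2   31.4] [ 482.1 -170.   166.4] [ 480.5 -152.1   10.5] [array([ 493.4, -295.4,  127.9]), array([  548.5,  -907.3, -1092.7])]
```

>>> {"fn": "step_arm", "kwargs": {
  "series": "1 0.7 -0.52 0.73 0 0 0;1 0.7 -0.52 0.73 0 0 0;1 0.7 -0.52 0.73 0 0 0;1 0.7 -0.52 0.73 0 0 0"
}}

```text
time: 3.2
tool_pos: [401.7, -299.7, 168.1]
tcp_rot: [-3.141, 0.001, 0.093]
contact_force: [0.5, -1.4, -0.2]
grip_width: 0.4
finger_force: 0.0
```

>>> {"fn": "step_arm", "kwargs": {
  "series": "1 0.64 0 0.73 0 0 0;1 0.64 0 0.73 0 0 0;1 0.64 0 0.73 0 0 0;1 0.64 0 0.73 0 0 0;1 0.64 0 0.73 0 0 0"
}}

```text
time: 3.7
tool_pos: [452.2, -296.5, 111.6]
tcp_rot: [3.139, -0.001, 0.09]
contact_force: [-0.1, 0.8, -0.2]
grip_width: 0.4
finger_force: 0.0
```

Run:
```python
from h import *
o=readout.get_obs();print(o["time"],o["tool_pos"],o["tcp_rot"],o["contact_force"],o["grip_width"])
c=vision.capture("wrist");save(c,"w2.png")
c=vision.capture("side");
cv2.imwrite("pics/s2.png",cv2.resize(c["frame"][110:230,220:350,::-1],(650,600)))
```

```text
3.7 [ 452.24884965 -296.50138158  111.59040423] [ 3.13949096e+00 -1.48598514e-03  9.01580571e-02] [-0.14504959  0.76412246 -0.16985811] 0.3676161301016694
```

View pics/w2.png

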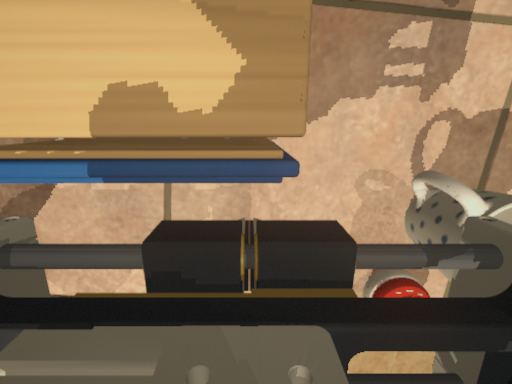

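View pics/s2.png

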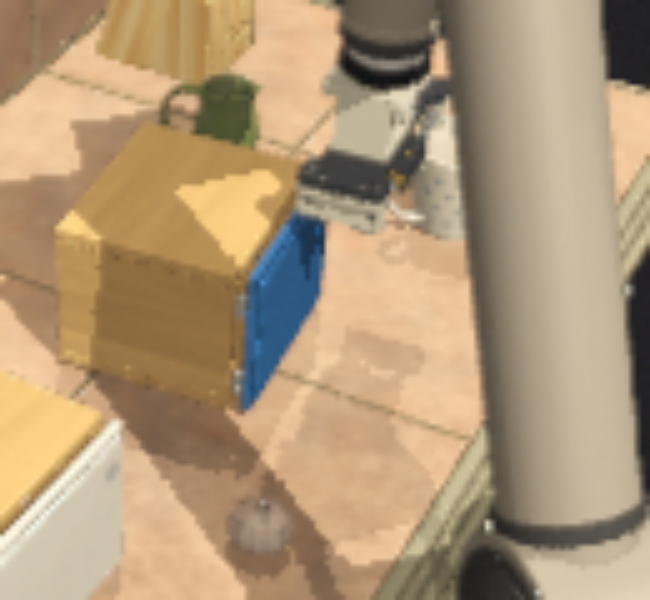

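The finger column (249) is about 20 mm left of the door's free edge (298,165), so it lines up with the touch spot. I approach, then press gently.

>>> {"fn": "step_arm", "kwargs": {
  "series": "1 0.15 0 0 0 0 0;1 0.3 0 0 0 0 0;1 0.33 0 0 0 0 0;1 0.35 0 0 0 0 0;1 0.37 0 0 0 0 0;1 0.37 0 0 0 0 0"
}}

```text
time: 4.4
tool_pos: [481.8, -292.4, 109.7]
tcp_rot: [-3.141, 0.001, 0.091]
contact_force: [-0.7, 0.0, 0.6]
grip_width: 0.3
finger_force: 0.3
```

>>> {"fn": "step_arm", "kwargs": {
  "series": "1 0.013 0 0 0 0 0;1 0.025 0 0 0 0 0;1 0.025 0 0 0 0 0"
}}

```text
time: 4.7
tool_pos: [483.7, -292.4, 109.7]
tcp_rot: [-3.141, 0.001, 0.091]
contact_force: [-2.9, -0.8, -0.0]
grip_width: 0.6
finger_force: 1.5
```

>>> {"fn": "step_arm", "kwargs": {
  "series": "1 0.013 0 0 0 0 0;1 0.025 0 0 0 0 0;1 0.025 0 0 0 0 0"
}}

```text
time: 5.0
tool_pos: [485.9, -292.4, 109.8]
tcp_rot: [3.141, 0.0, 0.091]
contact_force: [-4.0, -1.9, -0.5]
grip_width: 0.4
finger_force: 1.7
```

>>> {"fn": "step_arm", "kwargs": {
  "series": "1 0.015 0 0 0 0 0;1 0.03 0 0 0 0 0;1 0.03 0 0 0 0 0"
}}

```text
time: 5.3
tool_pos: [486.5, -292.4, 109.7]
tcp_rot: [-3.141, 0.004, 0.092]
contact_force: [-11.1, -4.3, 2.2]
grip_width: 0.9
finger_force: 5.7
```

The door is at its stop at 11 N. I pull away fast, back and to the right.

>>> {"fn": "step_arm", "kwargs": {
  "series": "1 -0.6 0 0 0 0 0;1 -1 0.3 0 0 0 0;1 -1 0.8 0 0 0 0"
}}

```text
time: 5.6
tool_pos: [411.8, -361.2, 110.0]
tcp_rot: [-3.138, 0.001, 0.091]
contact_force: [1.1, -0.5, 0.4]
grip_width: 0.3
finger_force: 0.0
```

>>> {"fn": "step_arm", "kwargs": {
  "series": "1 -0.6 0.3 0 0 0 0;1 -0.6 0.6 0 0 0 0;1 -0.6 0.6 -1 0 0 0;1 -0.6 0.6 -1 0 0 0;1 -0.6 0.6 -1 0 0 0;1 -0.6 0.6 -1 0 0 0;1 -0.6 0.6 -1 0 0 0;1 -0.6 0.6 -1 0 0 0;1 -0.6 0.6 -1 0 0 0;1 -0.6 0.6 -1 0 0 0"
}}

```text
time: 6.6
tool_pos: [371.1, -415.0, 189.3]
tcp_rot: [-3.141, 0.0, 0.091]
contact_force: [0.6, 0.8, -0.5]
grip_width: 0.3
finger_force: 0.0
```

Run:
```python
from h import *
o=readout.get_obs();print(o["time"],o["tool_pos"],o["tcp_rot"],o["contact_force"])
c=vision.capture("wrist");save(c,"w3.png")
for n in("scene","side"):
    c=vision.capture(n);P=blue(c);s,Q,e=fit(P);print(n,len(Q),s,e,np.percentile(Q,[0.5,50,99.5],axis=0).round().tolist(),"theta",np.arctan(s[0])+.09)
```

```text
6.6 [ 371.05014809 -414.9702149   189.34855922] [-3.14076460e+00  3.97888151e-04  9.11918027e-02] [ 0.64661593  0.83958605 -0.4852567 ]
scene 656 [4.05614621e-01 5.34680763e+02] 1.3823452633399669 [[416.0, -294.0, 28.0], [442.0, -226.0, 84.0], [472.0, -158.0, 146.0]] theta 0.47533717703893075
side 488 [4.04860813e-01 5.33958807e+02] 1.4846241666772209 [[420.0, -279.0, 26.0], [452.0, -202.0, 85.0], [479.0, -137.0, 145.0]] theta 0.4746896968390183
```

View pics/w3.png

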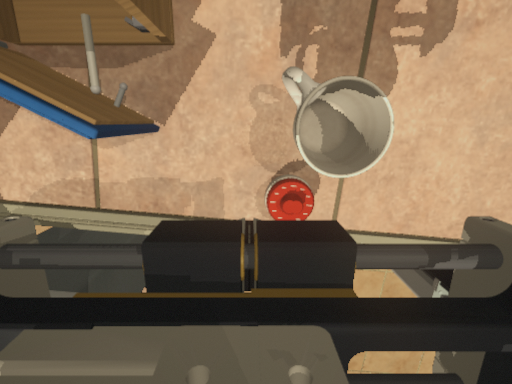

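The door is ajar at about 0.475 rad. From above, the pusher rod runs from (88,15) to (95,90), the catch hook on the door's back is near (120,95), and the free edge is at (157,127). I measure these in the cupboard frame.

Run:
```python
from h import *
o=readout.get_obs();c=vision.capture("wrist");M=np.array(c["mount"]);W=R.from_euler("xyz",o["tcp_rot"]).as_matrix()
H=np.array([495.3,-138]);a=.0896;th=.475
for n,px in dict(rod0=(88,18),rod1=(91,50),rod2=(95,85),hook0=(124,85),hook1=(118,103),edge=(155,127),hookc=(138,24),carc=(170,40)).items():
    d=depth(c,px,1);p=M[:3,:3]@ray(c,px,d)+M[:3,3];w=W@p+o["tool_pos"]
    q=w[:2]-H; q=np.array([np.cos(a)*q[0]+np.sin(a)*q[1],-np.sin(a)*q[0]+np.cos(a)*q[1]])
    print(n,w.round(),"cup",q.round(),"door r",round(-q[0]*np.sin(th)-q[1]*np.cos(th)),"off",round(q[0]*np.cos(th)-q[1]*np.sin(th)))
```

```text
rod0 [ 524. -240.   45.] cup [  20. -104.] door r 84 off 65
rod1 [ 495. -242.   47.] cup [  -9. -104.] door r 97 off 39
rod2 [ 462. -245.   48.] cup [ -43. -104.] door r 112 off 9
hook0 [ 465. -275.   47.] cup [ -43. -133.] door r 138 off 23
hook1 [ 446. -268.   46.] cup [ -61. -125.] door r 139 off 3
edge [ 423. -300.   24.] cup [ -86. -154.] door r 177 off -6
hookc [ 521. -293.   55.] cup [  12. -157.] door r 134 off 82
carc [ 517. -316.   23.] cup [   6. -179.] door r 156 off 87
```

Rod and hook sit at z≈46, so a finger tip at z≈100 clears both.

>>> {"fn": "step_arm", "kwargs": {
  "series": "1 0.8 -0.3 0 0 0 0;1 0.8 -0.3 0 0 0 0;1 0.8 -0.3 0 0 0 0"
}}

```text
time: 7.1
tool_pos: [434.5, -384.2, 189.8]
tcp_rot: [-3.142, -0.001, 0.094]
contact_force: [0.3, -0.9, -0.5]
grip_width: 0.6
finger_force: 0.0
```

>>> {"fn": "step_arm", "kwargs": {
  "series": "1 0.8 0 0.5 0 0 0;1 0.8 0 1 0 0 0;1 0.8 0 1 0 0 0;1 0.8 0 1 0 0 0"
}}

```text
time: 7.5
tool_pos: [495.2, -379.2, 108.3]
tcp_rot: [-3.139, 0.003, 0.091]
contact_force: [-0.8, -0.4, 0.3]
grip_width: 0.1
finger_force: 0.0
```

>>> {"fn": "step_arm", "kwargs": {
  "series": "1 0 0 0.11 0 0 0;1 0 0 0.11 0 0 0;1 0 0 0.11 0 0 0"
}}

```text
time: 7.8
tool_pos: [496.1, -380.5, 102.6]
tcp_rot: [3.14, -0.001, 0.09]
contact_force: [0.3, -0.3, 0.5]
grip_width: 0.3
finger_force: 0.0
```

>>> {"fn": "step_arm", "kwargs": {
  "series": "1 -0.05 -0.5 0 0 0 0;1 -0.05 -1 0 0 0 0;1 -0.05 -1 0 0 0 0"
}}

```text
time: 8.1
tool_pos: [484.2, -296.5, 102.1]
tcp_rot: [-3.14, 0.001, 0.093]
contact_force: [-0.6, 0.1, -0.3]
grip_width: 0.4
finger_force: 0.0
```

>>> {"fn": "step_arm", "kwargs": {
  "series": "1 -0.1 -0.15 0 0 0 0;1 -0.2 -0.3 0 0 0 0;1 -0.3 -0.35 0 0 0 0;1 -0.4 -0.4 0 0 0 0;1 -0.5 -0.46 0 0 0 0;1 -0.6 -0.53 0 0 0 0;1 -0.7 -0.6 0 0 0 0;1 -0.8 -0.67 0 0 0 0;1 -0.9 -0.74 0 0 0 0;1 -0.9 -0.74 0 0 0 0"
}}

```text
time: 9.1
tool_pos: [406.7, -247.1, 101.0]
tcp_rot: [-3.141, 0.001, 0.091]
contact_force: [0.7, -1.1, -0.9]
grip_width: 0.4
finger_force: 0.0
```

```bash
cat > st.py <<'E'
from h import *
o=readout.get_obs();print(o["time"],o["tool_pos"],o["tcp_rot"],o["contact_force"])
for n in("scene","side"):
    c=vision.capture(n);cv2.imwrite("pics/%s_%.1f.png"%(n,o["time"]),cv2.resize(c["frame"][110:310,180:400,::-1],(660,600)));P=blue(c)
    if len(P)<30: print(n,"few");continue
    m=np.median(P,axis=0);P=P[np.linalg.norm(P-m,axis=1)<130];w,v=np.linalg.eigh(np.cov(P[:,:2].T));d=v[:,1];d=d if d[1]>0 else -d
    print(n,len(P),np.sqrt(w[0]),"theta",np.arctan2(d[0],d[1])+.09)
E
python3 st.py
```

```text
9.1 [ 406.69134098 -247.08400168  101.02776362] [-3.14067070e+00  1.18160193e-03  9.10799140e-02] [ 0.65435548 -1.13274006 -0.88578457]
scene few
side 757 2.5075128475730346 theta 0.9425916697961708
```

>>> {"fn": "step_arm", "kwargs": {
  "series": "1 -0.08 -0.08 0 0 0 0;1 -0.15 -0.15 0 0 0 0;1 -0.21 -0.23 0 0 0 0;1 -0.26 -0.31 0 0 0 0;1 -0.31 -0.39 0 0 0 0;1 -0.35 -0.46 0 0 0 0;1 -0.38 -0.52 0 0 0 0;1 -0.4 -0.57 0 0 0 0;1 -0.42 -0.6 0 0 0 0;1 -0.42 -0.6 0 0 0 0;1 -0.42 -0.6 0 0 0 0"
}}

```text
time: 10.3
tool_pos: [370.2, -203.3, 101.1]
tcp_rot: [3.141, -0.0, 0.091]
contact_force: [0.7, 0.1, -0.3]
grip_width: 0.7
finger_force: 0.0
```

```bash
python3 st.py
```

```text
10.3 [ 370.24768783 -203.27542131  101.13125278] [ 3.14144360e+00 -4.36441758e-06  9.11287972e-02] [ 0.69508887  0.1287261  -0.32136556]
scene few
side 785 2.374456918414852 theta 1.3385988008984693
```

Door at about 1.34 rad. I back the finger off to the right, then lift it and check.

>>> {"fn": "step_arm", "kwargs": {
  "series": "1 0 0.2 0 0 0 0;1 0 0.5 0 0 0 0;1 0 0.7 -0.3 0 0 0;1 0 0.7 -0.8 0 0 0;1 0 0.7 -1 0 0 0;1 0 0.7 -1 0 0 0;1 0 0.7 -1 0 0 0"
}}

```text
time: 11.1
tool_pos: [375.1, -259.5, 180.7]
tcp_rot: [3.141, 0.0, 0.091]
contact_force: [-0.5, 0.7, -0.7]
grip_width: 0.5
finger_force: 0.0
```

```bash
python3 st.py; ls pics
```

```text
11.1 [ 375.08118807 -259.54070253  180.67382467] [3.14149563e+00 1.49342249e-04 9.06381465e-02] [-0.48923624  0.70790594 -0.71171793]
scene few
side 891 2.329397885426899 theta 1.3418723234356225
a.png
b.png
s2.png
scene0.png
scene1.png
scene_10.3.png
scene_11.1.png
scene_9.1.png
side0.png
side1.png
side_10.3.png
side_11.1.png
side_9.1.png
w0.png
w1.png
w2.png
w3.png
```

View pics/side_11.1.png

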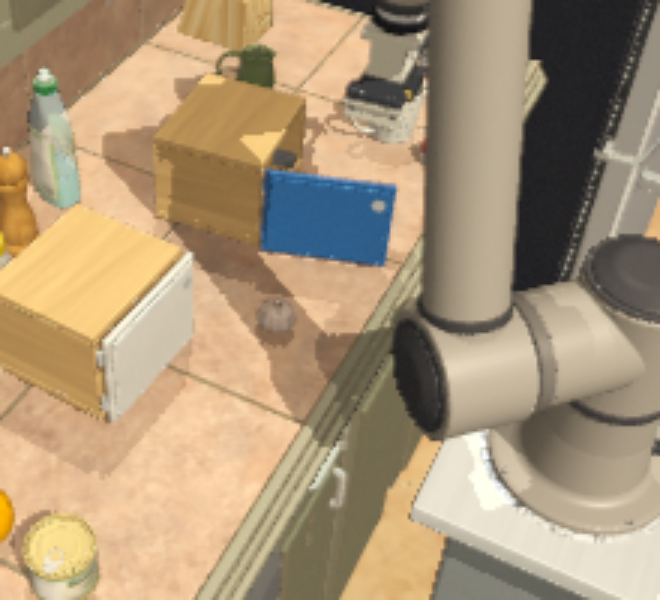

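The blue door stands wide open, its face spanning about (265,170) to (395,265). The white cupboard is shut, the garlic is at (275,315) as before, and the gripper is clear.

```bash
python3 -c "
from plant import order;print(order.close_job())"
```

```text
the job is handed in; nothing more can be done
None
```

I opened the blue door to about 1.34 rad (77°) by press, release and push from behind, left it standing with the gripper clear, and handed the job in; the hand-in gave no verdict.

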